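# Set a circuit board on the sloped rest and bring the magnifier over its chip

## Robot

A 7-joint arm with a two-finger parallel gripper is mounted at the origin on the work surface. World frame = base frame: x ahead of the robot, y to its left, z up, the work surface at z = 0. Lengths are in m, angles in rad, forces in N, time in s.
With the tool pointing down it reaches from about 0.4 to 0.85 m from the base axis. Payload 4.5 kg.
Tool frame: the origin (TCP) lies on the centre line of the jaws, within the pads' length; the fingertips stand manip.tip_extent ahead of it and the grasp point (between the pads) is the TCP (manip.tip_extent is the distance from the TCP to the fingertips, in m); z points along the fingers, y is the line along which they close (so a half turn about z gives the same grasp; the last joint's range is limited). The gripper opens to 85 mm and grips with 20 to 120 N. Pads are 22 mm wide; open, the fingers measure 114 mm over their backs; the gripper's body (76 mm by 85 mm) begins 54 mm behind the grasp point. The pads swing forward as they close: fully open they stand 13 mm farther back than shut.
Start: joints at [-1.26, 0.689, -0.195, 1.565, 0.157, 0.902, -0.215], TCP at [0.171, 0.601, 0.25] pointing down, gripper open.
Joint ranges: [-3.01, 3.01], [-0.46, 2.08], [-1.47, 1.51], [0.13, 2.56], [-1, 4.14], [0.04, 2.09], [-2.66, 2.66]. Speed limits (rad/s): [2.57, 2.57, 3.14, 3.14, 3.14, 3.14, 3.14].

## Interface

Orientations are given as a rotation vector (axis times angle).
In Python, from cell import status, optics, manip gives the robot as it stands. The module is installed in compiled form; this text tells all that it offers.
- The arm moves only by the shell command python3 -m crank 'ROWS' [FORCE]. ROWS is JSON, a list of rows, each a list of 5 numbers: the opening, from -1 (shut) to 1 (fully open), then the shift along the world's x, y, z in units of 0.08 m (1.0 is 0.08 m), then the turn about the world's z in units of 1.5 rad (1.0 is 1.5 rad). In form: [[grip, dx, dy, dz, spin], ...]. A call has 1 to 12 rows; each row is the pose to reach, as a shift and turn from the pose commanded when the call began; what a row does not reach only later rows make up. A row lasts 1/12 s, in which the tool goes at most 41.7 mm and 7.16 degrees, less where a joint would pass 70% of its speed; a pose out of reach is approached as far as the arm can. A call with a number of a shift or a turn outside -1 to 1 is refused whole. A call with a gripper value outside its range is refused whole. The fingers move at their own pace and stop on an object; FORCE is the grip in N (left out, the last holds). Time passes only in rows, so rows that repeat a pose let the fingers close. It gives the time, the measured TCP pose, the force, the opening and the grip force at its end, in the units of the state.
- status.state(): the state, without advancing time (a new reading comes with each control period).
- optics.camera(name): name is "side" or "top"; returns a dict with "pixels" (480x640x3 uint8, red, green, blue), "camera_matrix" (3x3 intrinsics, pixels), "rvec" (rotation vector, rad) and "tvec" (3), from world to camera coordinates, as OpenCV has them. Camera axes: x right, y down, z forward; pixel columns grow to the right and rows downward; lengths in m; the calibration is good to about 2 mm. A picture is of the moment at which its call begins. There is no depth.
- manip.finish_job(): hands the job in; it is judged then, once.
The state is a dict: "time_s": time; "joints": joint angles; "qd": joint speeds; "effort": joint torques, N m; "position": TCP position; "eef_rot": TCP orientation; "ft_force": force on the tool from outside, world axes, zero at the start; "moment": the same for the moment, N m; "grip_width": opening from 0.0 (shut) to 1.0 (fully open); "gripper_force": force on a finger pad.
Only numpy, scipy, OpenCV 4.12 (cv2) and the standard library are available. Lean on these libraries where they do the work, as an engineer would, in place of code of your own. Each camera call takes 0.05 s, during which the arm holds its last target. There are 200 camera calls.

## Task

Pick up the green circuit board (its heatsink is a handy grip) and lay it gently, without dropping it, flat on the sloped rest: centred from side to side, its lower long edge against the blue lip, and its big black chip at the end nearer the magnifier lamp. Then swing the lamp's stiff jointed arm (the red knob is its handle) until the lens is centred straight above that chip, let go and leave it standing there. Do not disturb the multimeter, the solder reel or the screwdriver.

Things in the scene. Friction and masses are not known exactly. Their poses are not given: they have to be found in the camera images.
- board: Loose green circuit board, 100 (x) by 150 (y) by 4 mm, 0.2 to 0.42 kg, lying flat, z up, y within 0.6 rad of world y. Origin: centre of its underside. At its middle an aluminium heatsink to grip it by: 20 (x) by 70 (y) mm, top 44 mm above the underside. Other components reach at most 14 mm above the underside
- chip (a point): Top centre of the big black chip (26 mm square) on the board, 55 mm from the board's centre towards its +y end, 10 mm above its underside
- cradle_top: Sloped aluminium rest on legs, fixed, 120 (x) by 170 (y) mm, yaw within 0.3 rad. Origin: centre of its upper surface, 75 mm above the bench. z is square to the surface, x points up the 20 degree slope, away from the robot, y is level, to the lamp's side. Blue lip 8 mm thick, 10 mm high over the surface, along the low edge, x -60 to -52 mm: a board against it has its origin at x = -2 mm
- lamp: White magnifier lamp, fixed: foot 120 mm across and post. Origin: on the post axis at the bench. Two arms swing level on stiff vertical hinges, one on the post axis, one at the elbow 240 mm from it (friction 0.5 and 0.35 N m), and stay where left; a few newtons at the knob move them. Post, arms and lens reach 212 mm above the bench, only the red knob higher. The fold never reverses
- lens (a point): Centre of the round lens (100 mm clear, white rim 126 mm across, 186 to 210 mm above the bench), on the second arm 240 mm from the elbow axis. Seen from above, the second arm points to the left (anticlockwise, 0 to 2.7 rad) of the first arm's direction, which may swing from 0.5 rad clockwise to 2.7 rad anticlockwise of the lamp's y axis
- lamp_knob (a point): Top centre of the round upright red knob (22 mm diameter, top 255 mm above the bench, standing 40 mm clear of the head), on the second arm 314 mm from the elbow axis, in line with the lens and 74 mm beyond its centre
- multimeter: Yellow multimeter lying on its back, 150 (x) by 75 by 32 mm, bystander. Origin: centre of its underside
- solder_reel: Orange reel, 64 mm across, 48 mm high, standing, bystander. Origin: centre of its underside
- screwdriver: Red-handled screwdriver, 170 mm long, lying along its x, bystander. Origin: underside near its middle

How it is judged:
On the way, in this order (a step that is already met when the one before it is completed fails the run):
1. the board lies released on the sloped rest, flat, against the lip, chip end towards the lamp (x of board in the frame of cradle_top between -0.008 and 0.01 m and y of board in the frame of cradle_top between -0.015 and 0.015 m and z of board in the frame of cradle_top between -0.005 and 0.005 m and y of chip in the frame of cradle_top above 0.03 m and angle between the z axis of board and the z axis of cradle_top, either way round below 0.06 rad and angle between the y axis of board and the y axis of cradle_top, either way round below 0.1 rad and contact force between the fingers and board below 0.1 N and linear speed of board below 0.02 m/s), for 0.2 s.
2. the lens stays centred above the chip (horizontal distance between lens and chip below 0.02 m), for 0.5 s.
At the end, for the whole second after the job is handed in: Board at rest, flat on the rest (0.06 rad; 0.10 rad square to the lip), lower edge within 12 mm of the lip, centred within 15 mm sideways, chip end towards the lamp; lens centre within 20 mm horizontally of the chip, and stays there (x of board in the frame of cradle_top between -0.008 and 0.01 m and y of board in the frame of cradle_top between -0.015 and 0.015 m and z of board in the frame of cradle_top between -0.005 and 0.005 m and y of chip in the frame of cradle_top above 0.03 m and angle between the z axis of board and the z axis of cradle_top, either way round below 0.06 rad and angle between the y axis of board and the y axis of cradle_top, either way round below 0.1 rad and linear speed of board below 0.02 m/s and horizontal distance between lens and chip below 0.02 m); the robot touches nothing.
It fails at once if the board is pressed or banged hard on the rest (over 80 N) (contact force between board and cradle_top above 80 N).
It fails at once if the board is dropped (falls free, out of the fingers, at over 0.5 m/s) (contact force between the fingers and board below 0.1 N and linear speed of board above 0.5 m/s).
It fails at once if the multimeter is moved more than 30 mm (distance of multimeter from where it was at the start of the episode above 0.03 m).
It fails at once if the solder reel is moved more than 30 mm (distance of solder_reel from where it was at the start of the episode above 0.03 m).
It fails at once if the screwdriver is moved more than 30 mm (distance of screwdriver from where it was at the start of the episode above 0.03 m).
It also fails if it takes over 58 s, if anything falls off the work surface, if the arm or the gripper's body presses on something with over 40 N, if the wrist force passes 120 N, or if a joint passes its speed limit or range.

## Working session

There is one attempt and no reset: what is moved stays moved. The work goes in short steps, Python scripts to look and compute and a shell command to move; the robot and the scene stay as the last step left them, time stands still between calls to the robot, and variables do not carry over. Pictures are saved under pics/ and viewed, at most 12 in all, crops included, and the job is handed in when it is done.

```bash
mkdir -p pics; cat > h.py <<'E'
import numpy as np, cv2
from cell import status, optics, manip
def cam(n):
    c=optics.camera(n); R=cv2.Rodrigues(np.array(c['rvec'],float))[0]; t=np.array(c['tvec'],float).ravel(); K=np.array(c['camera_matrix'],float)
    return dict(im=np.ascontiguousarray(c['pixels'][:,:,::-1]),R=R,t=t,K=K,C=-R.T@t)
def ray(c,p):
    d=c['R'].T@np.linalg.inv(c['K'])@np.array([p[0],p[1],1.]); return d/np.linalg.norm(d)
def plane(c,p,z):
    d=ray(c,p); return c['C']+d*(z-c['C'][2])/d[2]
def tri(c1,p1,c2,p2):
    d1,d2=ray(c1,p1),ray(c2,p2)
    s=np.linalg.lstsq(np.stack([d1,-d2],1),c2['C']-c1['C'],rcond=None)[0]
    a=c1['C']+s[0]*d1;b=c2['C']+s[1]*d2
    return (a+b)/2,np.linalg.norm(a-b)
def proj(c,X):
    x=c['K']@(c['R']@np.array(X)+c['t']); return x[:2]/x[2]
E
python3 - <<'E'
from h import *
for n in('top','side'):
    c=cam(n); cv2.imwrite(f'pics/{n}0.png',c['im']); print(n,c['C'],c['R'][2],c['K'][0,0])
s=status.state(); print({k:np.round(s[k],3) for k in s}, manip.tip_extent)
E
```

```text
top [0.48488355 0.01847487 1.0880093 ] [ 0.11902438  0.00192982 -0.99288946] 469.263106972547
side [ 0.08156963 -0.57773357  0.80591815] [ 0.51655125  0.57486118 -0.6345939 ] 481.41080651168
{'time_s': np.float64(0.1), 'joints': array([-1.26 ,  0.69 , -0.195,  1.566,  0.157,  0.902, -0.215]), 'qd': array([-0.   , -0.001,  0.001, -0.004,  0.001,  0.002,  0.   ]), 'effort': array([-4.0000e-03, -5.4060e+01, -1.2720e+00, -1.5899e+01,  9.0000e-03,
        4.0000e-03,  0.0000e+00]), 'position': array([0.171, 0.601, 0.25 ]), 'eef_rot': array([-4.330e-01, -3.111e+00,  3.000e-03]), 'ft_force': array([-0.551, -0.274, -0.095]), 'moment': array([-0.04 ,  0.005, -0.017]), 'gripper_force': np.float64(0.0), 'grip_width': np.float64(0.997)} 0.019
```

View pics/top0.png

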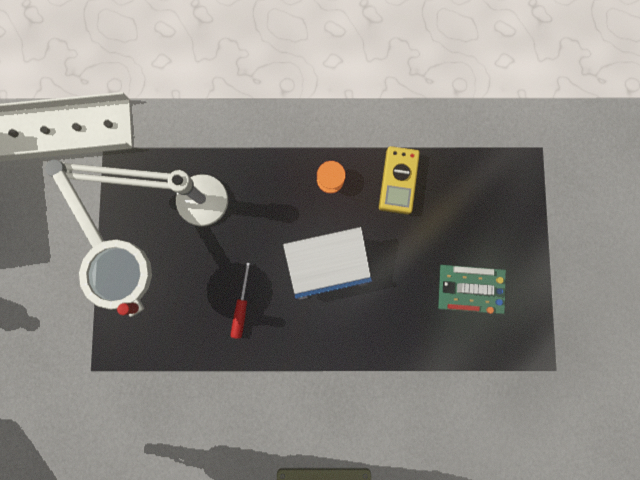

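View pics/side0.png

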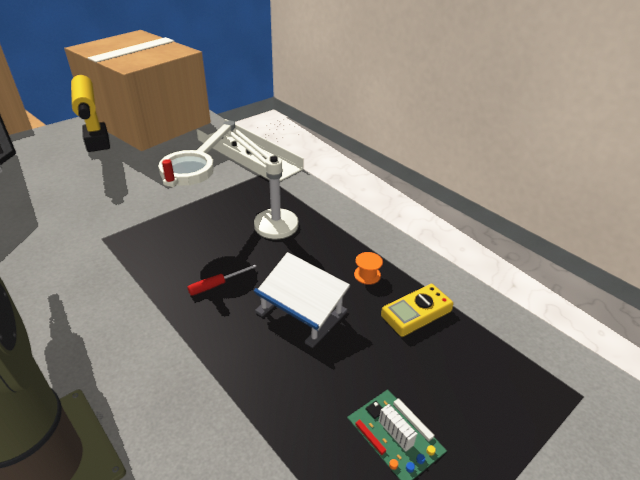

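The top view shows the board at (472,289) with its chip on the left at (449,287), and the rest at (327,263) with its blue lip on the near side. The lamp post is at about (200,200), the elbow at (62,170), the lens at (114,274) and the knob at (125,309). The side view shows the same objects: board (397,435), rest (303,290), knob (168,170). Next I'll measure them.

```bash
cat > m.py <<'E'
from h import *
T,S=cam('top'),cam('side')
def blob(c,lo,hi,box,close=0):
    h=cv2.cvtColor(c['im'],cv2.COLOR_BGR2HSV); m=cv2.inRange(h,lo,hi); k=np.zeros_like(m); x0,y0,x1,y1=box; k[y0:y1,x0:x1]=m[y0:y1,x0:x1]
    if close:k=cv2.morphologyEx(k,cv2.MORPH_CLOSE,np.ones((close,close)))
    cs=cv2.findContours(k,cv2.RETR_EXTERNAL,cv2.CHAIN_APPROX_NONE)[0]
    return max(cs,key=cv2.contourArea)
def quad(k):
    h=cv2.convexHull(k)
    q=cv2.approxPolyN(h,4,ensure_convex=True).reshape(4,2).astype(float)
    return q
def order(q,c,z):  # sort ccw about the centre by world angle
    w=np.array([plane(c,p,z)[:2] for p in q]);d=w-w.mean(0);a=np.arctan2(d[:,1],d[:,0]);i=np.argsort(a);return q[i]
E
python3 - <<'E'
from m import *
np.set_printoptions(precision=4,suppress=True)
g=((40,60,40),(90,255,255))
def pair(name,kT,kS,z):
    qT,qS=order(quad(kT),T,z),order(quad(kS),S,z)
    P=[]
    for a,b in zip(qT,qS):
        p,e=tri(T,a,S,b);P.append(p);print(name,a,b,p,'gap',round(e,4),'top@z',plane(T,a,z)[:2])
    P=np.array(P);print(' sides',np.linalg.norm(P-np.roll(P,-1,0),axis=1),'mean',P.mean(0));return P
pair('board',blob(T,*g,(420,250,530,330),9),blob(S,*g,(330,380,470,480),9),.004)
w=((0,0,150),(180,40,255))
P=pair('rest',blob(T,*w,(275,220,380,300),3),blob(S,*w,(250,250,355,330),3),.075)
b=((100,80,40),(125,255,255))
for c,bx in((T,(280,250,390,310)),(S,(245,270,340,340))):
    k=blob(c,*b,bx); print('lip',cv2.minAreaRect(k),[plane(c,p,.06)[:2] for p in order(quad(k),c,.06)])
# heatsink: bright fins on the board
for c,bx in((T,(455,278,497,300)),(S,(375,400,425,455))):
    k=blob(c,(0,0,120),(180,40,255),bx,5); print('sink',cv2.minAreaRect(k),cv2.boundingRect(k))
# chip
for c,bx in((T,(440,276,460,300)),(S,(362,395,388,425))):
    k=blob(c,(0,0,0),(180,255,45),bx); print('chip',cv2.minAreaRect(k))
# lens glass
for c,bx,cl in((T,(70,230,160,315),0),(S,(150,140,225,190),0)):
    k=blob(c,(0,0,170),(180,40,255),bx); print('rim',cv2.fitEllipse(cv2.convexHull(k)))
r=((0,120,60),(8,255,255))
for c,bx in((T,(105,295,145,325)),(S,(155,150,180,190))):
    k=blob(c,*r,bx); print('knob',cv2.minAreaRect(k),cv2.boundingRect(k))
k=blob(T,(0,0,140),(180,60,255),(170,165,240,235));print('foot',cv2.boundingRect(k))
cv2.imwrite('pics/z1.png',np.vstack([np.hstack([cv2.resize(T['im'][265:325,425:525],None,fx=4,fy=4),cv2.resize(T['im'][150:225,165:240],(300,300))[:240]]),np.hstack([cv2.resize(S['im'][380:480,340:450],(400,360)),cv2.resize(S['im'][140:240,155:305],(300,360))])]))
E
```

```text
board [504. 313.] [406. 491.] [ 0.4382 -0.418  -0.0092] gap 0.0037 top@z [ 0.4374 -0.4115]
board [505. 270.] [447. 450.] [ 0.5377 -0.4205  0.0051] gap 0.0067 top@z [ 0.5353 -0.4185]
board [440. 264.] [387. 389.] [ 0.5505 -0.2706  0.0034] gap 0.0036 top@z [ 0.5491 -0.2692]
board [438. 308.] [346. 417.] [ 0.4497 -0.2625  0.0031] gap 0.0026 top@z [ 0.4487 -0.2615]
 sides [0.1005 0.1505 0.1012 0.1564] mean [ 0.494  -0.3429  0.0006]
rest [370. 277.] [320. 326.] [ 0.5206 -0.1032  0.0596] gap 0.0079 top@z [ 0.517 -0.099]
rest [361. 227.] [350. 284.] [ 0.6249 -0.0806  0.0962] gap 0.0057 top@z [ 0.6255 -0.0809]
rest [283. 244.] [287. 252.] [0.588  0.0861 0.0954] gap 0.0043 top@z [0.5883 0.0887]
rest [294. 293.] [257. 289.] [0.4852 0.0634 0.0599] gap 0.0058 top@z [0.4828 0.0643]
 sides [0.1128 0.1708 0.1111 0.1703] mean [ 0.5547 -0.0086  0.0778]
lip ((332.8217468261719, 287.709228515625), (4.547922134399414, 77.87801361083984), 77.3004150390625) [array([ 0.5088, -0.1028]), array([ 0.5174, -0.1007]), array([0.4806, 0.0628]), array([0.4698, 0.0628])]
lip ((285.3789367675781, 308.7054748535156), (74.78461456298828, 5.84615421295166), 30.510236740112305) [array([ 0.5092, -0.107 ]), array([ 0.5255, -0.1036]), array([0.486, 0.067]), array([0.4756, 0.0635])]
sink ((475.2537841796875, 288.4466857910156), (37.048465728759766, 9.83209228515625), 4.085616588592529) (457, 283, 38, 12)
sink ((401.25518798828125, 423.1366271972656), (49.671180725097656, 31.080610275268555), 47.60255813598633) (379, 400, 46, 51)Traceback (most recent call last):
  File "<stdin>", line 21, in <module>
  File "m.py", line 7, in blob
    return max(cs,key=cv2.contourArea)
ValueError: max() iterable argument is empty
```

```bash
python3 - <<'E'
from m import *
np.set_printoptions(precision=4,suppress=True)
for c,bx in((T,(70,230,160,315)),(S,(150,140,225,190))):
    k=blob(c,(0,0,170),(180,40,255),bx); print('rim',cv2.fitEllipse(cv2.convexHull(k)),cv2.boundingRect(k))
r=((0,120,60),(8,255,255))
for c,bx in((T,(105,295,145,325)),(S,(155,150,180,190))):
    k=blob(c,*r,bx); print('knob',cv2.minAreaRect(k),cv2.boundingRect(k))
cv2.imwrite('pics/z1.png',np.vstack([np.hstack([cv2.resize(T['im'][260:320,425:525],None,fx=4,fy=4),cv2.resize(T['im'][150:225,165:240],(300,300))[:240]]),np.hstack([cv2.resize(S['im'][380:480,340:450],(400,360)),cv2.resize(S['im'][140:240,155:305],(300,360))])]))
cv2.imwrite('pics/z2.png',cv2.resize(T['im'][155:325,45:245],None,fx=3.5,fy=3.5,interpolation=cv2.INTER_CUBIC))
E
```

```text
rim ((109.67417907714844, 269.1206970214844), (68.83121490478516, 87.37205505371094), 148.2358856201172) (79, 230, 69, 79)
rim ((189.03158569335938, 159.82168579101562), (34.64628982543945, 65.03030395507812), 65.0451889038086) (158, 140, 58, 41)
knob ((127.0, 308.5), (11.0, 20.0), 90.0) (117, 303, 21, 12)
knob ((167.8560028076172, 170.2080078125), (22.002910614013672, 8.9442720413208), 79.69515228271484) (162, 159, 12, 23)
```

View pics/z1.png

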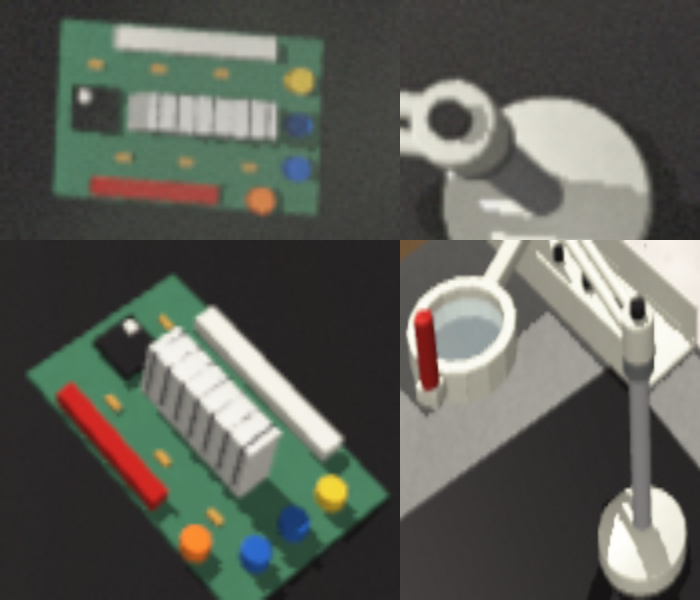

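View pics/z2.png

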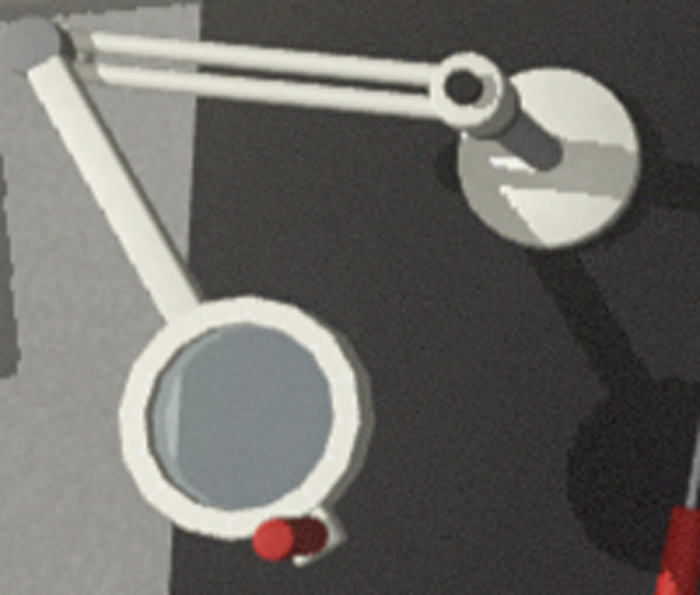

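The crops show the heatsink's top face clearly, with its ends in the top view at (462,288.3) and (494.3,290). The knob top is at (123,309.3) in the top view and (167.5,160.8) in the side view. Also in the top view, the lens rim is centred at (113.6,274.1), the elbow at (54.4,168) and the post cap at (178,180).

```bash
cat > g.py <<'E'
from h import *
def ik(L,ch,):
    # first arm dir a, second arm b=a+f, f in 0..2.7
    d=ch-L;r=np.hypot(*d);f=2*np.arccos(r/.48);a=np.arctan2(d[1],d[0])-f/2
    return a,f
def fk(L,a,f):
    e=L+.24*np.array([np.cos(a),np.sin(a)]);u=np.array([np.cos(a+f),np.sin(a+f)])
    return e,e+.24*u,e+.314*u
E
python3 - <<'E'
from g import *
np.set_printoptions(precision=4,suppress=True)
T,S=cam('top'),cam('side')
for n,a,b in(('sinkL',(462,288.3),(385.4,406.9)),('sinkR',(494.3,290),(411.5,433.9)),('knob',(123,309.3),(167.5,160.8)),('cap',(178,180),(273.5,158))):
    print(n,tri(T,a,S,b))
sl,sr=plane(T,(462,288.3),.044),plane(T,(494.3,290),.044);print('sink top@.044',sl,sr,(sl+sr)/2,np.linalg.norm(sl-sr))
kn=plane(T,(123,309.3),.255);le=plane(T,(113.6,274.1),.21);el=plane(T,(54.4,168),.205);po=plane(T,(178,180),.212);ft=plane(T,(201.9,199.9),.01)
print('knob',kn,'lens',le,'elbow',el,'post',po,'foot',ft)
print('kl',np.linalg.norm((kn-le)[:2]),'le',np.linalg.norm((le-el)[:2]),'ep',np.linalg.norm((el-po)[:2]))
q=[((370,277),.0572),((361,227),.0955),((283,244),.0955),((294,293),.0572)]
P=np.array([plane(T,p,z) for p,z in q]);Q=np.array([plane(S,p,z) for p,z in zip([(320,326),(350,284),(287,252),(257,289)],[.0572,.0955,.0955,.0572])])
for X in(P,Q):
    v=(X[2]+X[3]-X[0]-X[1]);yaw=np.arctan2(-v[0],v[1]);print('rest',X.mean(0),yaw,np.linalg.norm(X-np.roll(X,-1,0),axis=1))
E
```

```text
sinkL (array([ 0.4959, -0.308 ,  0.0439]), np.float64(0.007382222112534834))
sinkR (array([ 0.4902, -0.3748,  0.0512]), np.float64(0.0024292139138081146))
knob (array([0.4585, 0.3524, 0.2589]), np.float64(0.008500639638387656))
cap (array([0.6991, 0.2787, 0.2132]), np.float64(0.005462267762894382))
sink top@.044 [ 0.4931 -0.3055  0.044 ] [ 0.4893 -0.3766  0.044 ] [ 0.4912 -0.3411  0.044 ] 0.0712486730139644
knob [0.4548 0.3564 0.255 ] lens [0.5181 0.3954 0.21  ] elbow [0.7226 0.5223 0.205 ] post [0.6971 0.2806 0.212 ] foot [0.6986 0.2836 0.01  ]
kl 0.07439578889962468 le 0.24071218029287877 ep 0.2430251286254724
rest [ 0.5523 -0.0069  0.0763] 0.21102801834672494 [0.1141 0.1702 0.1126 0.1698]
rest [ 0.558  -0.0091  0.0764] 0.21945419719703144 [0.1117 0.1708 0.1098 0.1717]
```

```bash
python3 -m crank '[[1,0,0,1,0],[1,0,0,1,0]]' 30
python3 -m crank '[[1,0.4,-0.5,0,0],[1,0.75,-0.98,0,0],[1,0.75,-0.98,0,0]]'
python3 -m crank '[[1,0.4,-0.5,0,0],[1,0.75,-0.98,0,0],[1,0.75,-0.98,0,0]]' >/dev/null
python3 -m crank '[[1,0.4,-0.5,0,0],[1,0.75,-0.98,0,0],[1,0.75,-0.98,0,0]]' >/dev/null
python3 -m crank '[[1,0.4,-0.5,0,0],[1,0.75,-0.98,0,0],[1,0.75,-0.98,0,0]]'
python3 -m crank '[[1,0.4,-0.5,0,0.13],[1,0.75,-0.98,0,0.13],[1,0.75,-0.98,0,0.13]]' >/dev/null
python3 -m crank '[[1,0,-0.5,0,0],[1,0,-0.98,0,0]]' >/dev/null
python3 -m crank '[[1,0,-0.5,0,0],[1,0,-0.98,0,0]]' >/dev/null
python3 -m crank '[[1,0,-0.5,0,0],[1,0,-0.98,0,0]]'
```

```text
time_s: 0.57
position: [0.1705, 0.5998, 0.3294]
eef_rot: [-0.433, -3.111, 0.009]
ft_force: [0.5, 0.7, -0.5]
grip_width: 0.997
gripper_force: 0.0
time_s: 0.82
position: [0.2358, 0.518, 0.331]
eef_rot: [0.442, 3.106, -0.004]
ft_force: [-0.3, -1.5, -0.6]
grip_width: 1.003
gripper_force: 0.0
time_s: 1.57
position: [0.4145, 0.2814, 0.3302]
eef_rot: [0.446, 3.107, -0.006]
ft_force: [0.5, -0.9, 0.1]
grip_width: 1.0
gripper_force: 0.0
time_s: 2.32
position: [0.4703, -0.0282, 0.3304]
eef_rot: [0.129, 3.139, -0.0]
ft_force: [0.8, -0.3, -0.3]
grip_width: 1.002
gripper_force: 0.0
```

```bash

python3 -m crank '[[1,0.1,-0.5,0,0],[1,0.26,-0.98,0,0]]' >/dev/null
python3 -m crank '[[1,0,-0.5,0,0],[1,0,-0.98,0,0]]' >/dev/null
python3 -m crank '[[1,0,-0.5,-0.5,0],[1,0,-0.98,-1,0]]' >/dev/null
python3 -m crank '[[1,0,-0.5,-0.5,0],[1,0,-0.96,-1,0],[1,0,-0.96,-1,0],[1,0,-0.96,-1,0],[1,0,-0.96,-1,0]]'
python3 - <<'E'
from h import *
print(manip.tip_extent)
T,S=cam('top'),cam('side')
cv2.imwrite('pics/a.png',np.hstack([cv2.resize(T['im'][240:340,410:530],(390,325)),cv2.resize(S['im'][320:480,310:470],(400,325))]))
p=status.state()['position'];print(p,proj(T,p),proj(S,p))
E
```

```text
time_s: 3.23
position: [0.4903, -0.3188, 0.1895]
eef_rot: [-0.133, -3.136, -0.002]
ft_force: [0.4, 1.0, 0.4]
grip_width: 0.996
gripper_force: 0.0
0.019
[ 0.49243991 -0.31687114  0.191665  ] [492.16558779 288.01436235] [396.51309286 359.60311861]
```

View pics/a.png

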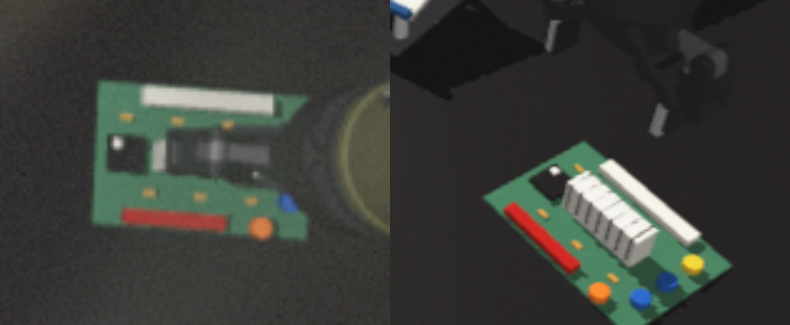

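The gripper is above the board. In the side view its pads straddle the heatsink's long axis, with the pad midpoint at about (396,358) against a TCP projection of (396.5,359.6). The side camera therefore agrees with the robot.

```bash
python3 - <<'E'
from h import *
S=cam('side')
print(plane(S,(398.45,420.4),.044),plane(S,(385.4,406.9),.044),plane(S,(411.5,433.9),.044), status.state()['position'])
E
```

```text
[ 0.49705209 -0.34253408  0.044     ] [ 0.49900138 -0.3101085   0.044     ] [ 0.49519058 -0.37349954  0.044     ] [ 0.49278131 -0.31664086  0.19209852]
```

```bash

python3 -m crank '[[1,0.02,-0.31,0,0],[1,0.02,-0.31,-0.5,0],[1,0.02,-0.31,-1,0],[1,0.02,-0.31,-1,0]]' 25
python3 -m crank '[[1,0,0,-0.3,0],[1,0,0,-0.6,0],[1,0,0,-0.8,0],[1,0,0,-0.96,0],[1,0,0,-0.96,0],[1,0,0,-0.96,0]]'
python3 -m crank '[[0.3,0,0,0,0],[0.3,0,0,0,0],[0.3,0,0,0,0],[0.3,0,0,0,0],[0.3,0,0,0,0],[0.3,0,0,0,0],[0.3,0,0,0,0],[0.3,0,0,0,0]]'
```

```text
time_s: 3.72
position: [0.4899, -0.3393, 0.1054]
eef_rot: [-0.125, -3.129, -0.01]
ft_force: [-2.0, 1.4, -1.5]
grip_width: 1.0
gripper_force: 0.0
time_s: 4.22
position: [0.4942, -0.3425, 0.0355]
eef_rot: [0.127, 3.138, -0.0]
ft_force: [0.6, 0.5, 0.9]
grip_width: 0.999
gripper_force: 0.0
time_s: 4.88
position: [0.4944, -0.3429, 0.0361]
eef_rot: [0.128, 3.136, -0.001]
ft_force: [-0.0, 1.6, 7.1]
grip_width: 0.815
gripper_force: 29.5
```

```bash

python3 -m crank '[[0.3,0,0,0.1,0],[0.3,0,0,0.3,0],[0.3,0,0,0.5,0],[0.3,0,0,0.75,0],[0.3,0,0,1,0],[0.3,0,0,1,0]]' 30
python3 -m crank '[[0.3,0,0,0.25,0],[0.3,0,0,0.5,0],[0.3,0,0,0.75,0],[0.3,0,0,0.93,0],[0.3,0,0,0.93,0]]'
python3 -m crank '[[0.3,0,0.15,0,0.02],[0.3,0.1,0.4,0,0.05],[0.3,0.2,0.7,0,0.08],[0.3,0.2,1,0,0.1]]'
python3 -m crank '[[0.3,0,0.35,0,0.05],[0.3,0.1,0.7,0,0.08],[0.3,0.2,1,0,0.098]]' >/dev/null
python3 -m crank '[[0.3,0,0.35,0,0],[0.3,0.1,0.7,0,0],[0.3,0.2,1,0,0]]'  >/dev/null
python3 -m crank '[[0.3,0,0.3,0,0],[0.3,0.1,0.6,0,0],[0.3,0.15,0.8,0,0],[0.3,0.15,0.9,0,0],[0.3,0.15,0.9,0,0],[0.3,0.15,0.9,0,0]]'
python3 - <<'E'
from h import *
T,S=cam('top'),cam('side')
cv2.imwrite('pics/b.png',np.hstack([cv2.resize(T['im'][200:320,250:400],(400,320)),cv2.resize(S['im'][200:350,220:400],(384,320))]))
s=status.state();print(s['position'],s['eef_rot'],s['ft_force'])
E
```

```text
time_s: 5.38
position: [0.4951, -0.3444, 0.1183]
eef_rot: [0.129, 3.133, -0.006]
ft_force: [0.6, -0.1, -3.0]
grip_width: 0.808
gripper_force: 37.6
time_s: 5.8
position: [0.4944, -0.3438, 0.191]
eef_rot: [0.129, 3.135, -0.004]
ft_force: [1.6, 0.7, -1.6]
grip_width: 0.812
gripper_force: 37.6
time_s: 6.13
position: [0.5097, -0.2604, 0.1868]
eef_rot: [0.113, -3.139, -0.003]
ft_force: [0.4, 0.3, -3.2]
grip_width: 0.81
gripper_force: 37.5
time_s: 7.13
position: [0.5518, -0.0313, 0.1875]
eef_rot: [0.339, -3.12, 0.001]
ft_force: [0.5, -0.7, -2.0]
grip_width: 0.808
gripper_force: 37.4
[ 0.5521891  -0.03292738  0.18795715] [ 3.33723042e-01 -3.12178058e+00  2.12786825e-03] [ 0.9679443  -0.00442243 -2.33743559]
```

View pics/b.png

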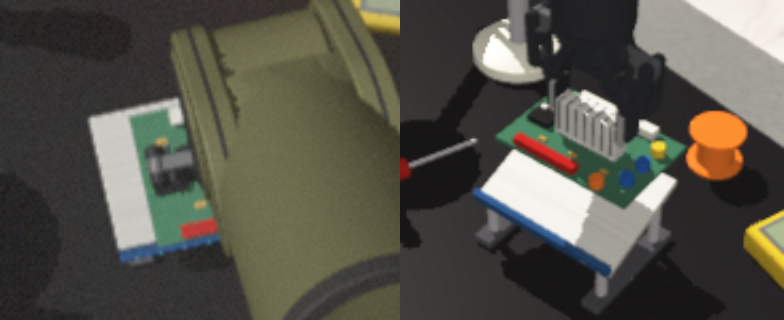

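The board hangs level over the rest, chip end towards the lamp (in the side crop at (545,110)), about 24 mm short sideways. Next I'll shift it and lower slowly.

```bash

python3 -m crank '[[0.3,0.01,0.15,0,0],[0.3,0.03,0.3,0,0],[0.3,0.03,0.3,-0.2,0],[0.3,0.03,0.3,-0.4,0],[0.3,0.03,0.3,-0.55,0],[0.3,0.03,0.3,-0.6,0],[0.3,0.03,0.3,-0.6,0]]' 25
python3 -m crank '[[0.3,0,0,-0.04,0],[0.3,0,0,-0.08,0],[0.3,0,0,-0.12,0],[0.3,0,0,-0.16,0],[0.3,0,0,-0.16,0]]'
python3 -m crank '[[0.3,0,0,-0.03,0],[0.3,0,0,-0.06,0],[0.3,0,0,-0.09,0],[0.3,0,0,-0.09,0]]'
python3 - <<'E'
from h import *
S=cam('side')
cv2.imwrite('pics/c.png',cv2.resize(S['im'][200:350,220:400],None,fx=4,fy=4,interpolation=cv2.INTER_CUBIC))
s=status.state();print(s['position'],s['eef_rot'],s['ft_force'],s['moment'])
E
```

```text
time_s: 7.82
position: [0.555, -0.0058, 0.1397]
eef_rot: [0.339, -3.121, -0.001]
ft_force: [-0.2, 0.2, -3.0]
grip_width: 0.811
gripper_force: 37.3
time_s: 8.23
position: [0.5543, -0.007, 0.1282]
eef_rot: [0.337, -3.121, 0.001]
ft_force: [-4.3, -0.3, 5.9]
grip_width: 0.81
gripper_force: 38.8
time_s: 8.57
position: [0.5512, -0.0077, 0.1207]
eef_rot: [0.336, -3.115, 0.002]
ft_force: [-10.1, -0.7, 9.8]
grip_width: 0.812
gripper_force: 39.8
[ 0.55117823 -0.00772691  0.12080752] [ 3.36002005e-01 -3.11495954e+00  1.70033381e-03] [-9.6014025  -0.39279757  8.56154032] [-0.14167463  1.72031049  0.04650596]
```

View pics/c.png

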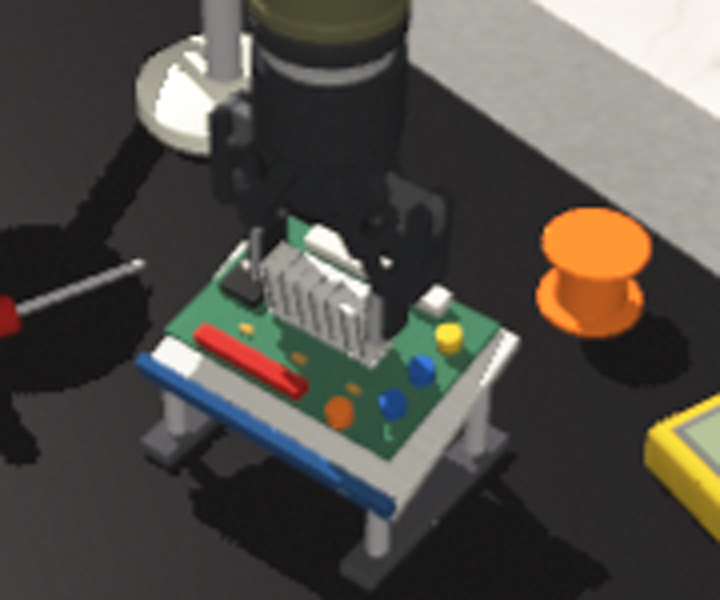

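The board is tilting onto the slope and is nearly flush, with its lower edge still about 15 mm above the lip. I'll press it flush, then slide it down the slope.

```bash

python3 -m crank '[[0.3,0,0,-0.03,0],[0.3,0,0,-0.05,0],[0.3,0,0,-0.05,0]]' 20
python3 -m crank '[[0.3,-0.04,-0.01,-0.015,0],[0.3,-0.08,-0.02,-0.03,0],[0.3,-0.12,-0.026,-0.044,0],[0.3,-0.12,-0.026,-0.044,0]]'
cat > bd.py <<'E'
from m import *
np.set_printoptions(precision=4,suppress=True)
# board outline in rest frame from the side view: cast pixels on the slope
def frame(yaw=.215,o=(.553,-.009,.075)):
    c,s=np.cos(yaw),np.sin(yaw);a=np.radians(20)
    x=np.array([c*np.cos(a),s*np.cos(a),np.sin(a)]);y=np.array([-s,c,0]);z=np.cross(x,y);return np.array(o),np.stack([x,y,z],1)
def onslope(c,p,h):
    o,R=frame();d=ray(c,p);n=R[:,2];q=c['C']+d*((h-(c['C']-o)@n)/(d@n));return R.T@(q-o)
def report(c,gb,wb,tag):
    k=blob(c,(40,50,30),(90,255,255),gb,7);w=blob(c,(0,0,100),(180,45,255),wb,3)
    for p in order(quad(k),c,.08):print(tag,'board',p,onslope(c,p,.004))
E
python3 - <<'E'
from bd import *
report(S,(245,240,355,330),None,'S')
s=status.state();print(s['position'],s['ft_force'])
E
```

```text
time_s: 8.87
position: [0.55, -0.008, 0.1165]
eef_rot: [0.336, -3.112, 0.002]
ft_force: [-11.3, -1.1, 9.6]
grip_width: 0.813
gripper_force: 40.0
time_s: 9.2
position: [0.5481, -0.0084, 0.1144]
eef_rot: [-0.337, 3.118, 0.001]
ft_force: [0.1, 0.3, 5.2]
grip_width: 0.81
gripper_force: 39.5Traceback (most recent call last):
  File "<stdin>", line 2, in <module>
  File "bd.py", line 10, in report
    k=blob(c,(40,50,30),(90,255,255),gb,7);w=blob(c,(0,0,100),(180,45,255),wb,3)
                                             ~~~~^^^^^^^^^^^^^^^^^^^^^^^^^^^^^^^
  File "m.py", line 4, in blob
    h=cv2.cvtColor(c['im'],cv2.COLOR_BGR2HSV); m=cv2.inRange(h,lo,hi); k=np.zeros_like(m); x0,y0,x1,y1=box; k[y0:y1,x0:x1]=m[y0:y1,x0:x1]
                                                                                           ^^^^^^^^^^^
TypeError: cannot unpack non-iterable NoneType object
```

```bash
sed -i 's/;w=blob.*//' bd.py
python3 -m crank '[[0.3,-0.04,-0.01,-0.02,0],[0.3,-0.08,-0.02,-0.04,0],[0.3,-0.08,-0.02,-0.04,0],[0.3,-0.08,-0.02,-0.04,0]]'
python3 - <<'E'
from bd import *
report(S,(245,240,355,330),None,'S')
k=blob(S,(100,80,40),(125,255,255),(245,270,340,340));print([ (p,onslope(S,p,.01)) for p in order(quad(k),S,.06)])
cv2.imwrite('pics/d.png',cv2.resize(S['im'][230:340,235:365],None,fx=5,fy=5,interpolation=cv2.INTER_CUBIC))
E
```

```text
time_s: 9.63
position: [0.5403, -0.0104, 0.1102]
eef_rot: [-0.337, 3.122, 0.0]
ft_force: [1.5, 0.3, 5.2]
grip_width: 0.811
gripper_force: 39.6
S board [315. 322.] [-0.0498 -0.0746  0.004 ]
S board [345. 282.] [ 0.0583 -0.0768  0.004 ]
S board [277. 268.] [0.013  0.0758 0.004 ]
S board [259. 289.] [-0.0492  0.0782  0.004 ]
[(array([315., 330.]), array([-0.0656, -0.0873,  0.01  ])), (array([320., 325.]), array([-0.0516, -0.0898,  0.01  ])), (array([256., 287.]), array([-0.0504,  0.0837,  0.01  ])), (array([252., 291.]), array([-0.0626,  0.0852,  0.01  ]))]
```

View pics/d.png

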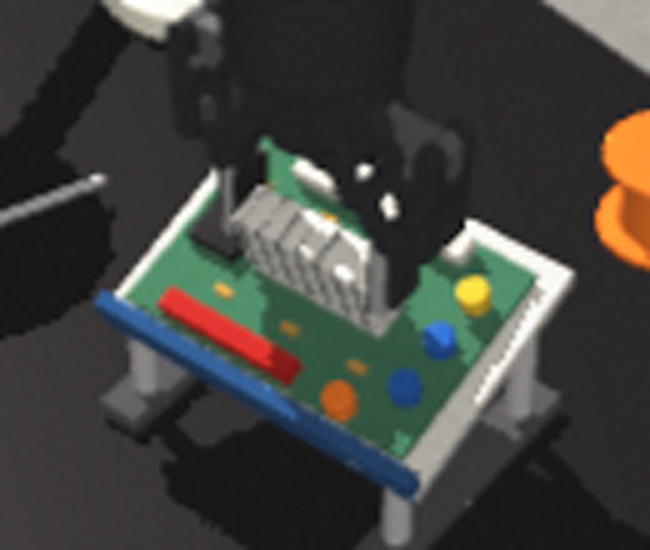

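The board lies on the slope with its lower edge within a few mm of the blue lip, chip towards the lamp, and sits about 4 mm too far to the lamp side. I'll nudge it, then release.

```bash

python3 -m crank '[[0.3,-0.03,-0.03,-0.03,0],[0.3,-0.04,-0.04,-0.05,0],[0.3,-0.04,-0.04,-0.06,0],[0.3,-0.04,-0.04,-0.06,0]]'
python3 -m crank '[[0.75,0,0,0.03,0],[0.8,0,0,0.03,0],[1,0,0,0.03,0],[1,0,0,0.03,0],[1,0,0,0.03,0],[1,0,0,0.03,0],[1,0,0,0.03,0]]'
python3 -m crank '[[1,0,0,0.1,0],[1,0,0,0.3,0],[1,0,0,0.6,0],[1,0,0,0.9,0],[1,0,0,0.9,0]]'
python3 -m crank '[[1,0,0.4,0.4,0],[1,0,0.7,0.8,0],[1,0,0.7,1,0],[1,0,0.7,1,0]]'
python3 - <<'E'
from bd import *
print(status.state()['position'])
report(S,(245,240,355,330),None,'S')
k=blob(S,(100,80,40),(125,255,255),(245,270,340,340));print([ (p,onslope(S,p,.01)) for p in order(quad(k),S,.06)])
cv2.imwrite('pics/e.png',cv2.resize(S['im'][230:340,235:365],None,fx=5,fy=5,interpolation=cv2.INTER_CUBIC))
E
```

```text
time_s: 10.07
position: [0.5381, -0.0122, 0.1073]
eef_rot: [-0.339, 3.119, 0.002]
ft_force: [-1.6, 4.0, 21.7]
grip_width: 0.818
gripper_force: 41.8
time_s: 10.65
position: [0.5361, -0.0138, 0.1071]
eef_rot: [0.337, -3.123, -0.0]
ft_force: [0.1, 0.2, 0.5]
grip_width: 1.002
gripper_force: 0.0
time_s: 11.07
position: [0.5389, -0.0135, 0.1838]
eef_rot: [-0.336, 3.116, -0.001]
ft_force: [0.1, 0.0, 0.2]
grip_width: 1.004
gripper_force: 0.0
time_s: 11.4
position: [0.5386, 0.0453, 0.2636]
eef_rot: [-0.342, 3.114, 0.003]
ft_force: [0.4, 0.1, 0.3]
grip_width: 1.004
gripper_force: 0.0
[0.5363 0.042  0.2598]
S board [316. 323.] [-0.0505 -0.0777  0.004 ]
S board [342. 286.] [ 0.0471 -0.0766  0.004 ]
S board [287. 257.] [0.0473 0.0733 0.004 ]
S board [261. 290.] [-0.0489  0.0726  0.004 ]
[(array([315., 330.]), array([-0.0656, -0.0873,  0.01  ])), (array([320., 325.]), array([-0.0516, -0.0898,  0.01  ])), (array([256., 287.]), array([-0.0504,  0.0837,  0.01  ])), (array([252., 291.]), array([-0.0626,  0.0852,  0.01  ]))]
```

View pics/e.png

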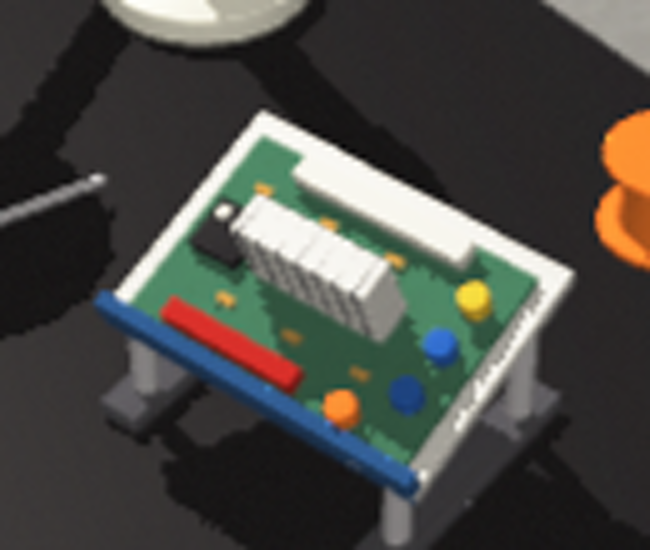

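The board is flat, centred and against the lip. The side view puts it at x about -1 mm and y about 0 relative to the lip centre. The chip is at about (279,276). Now I'll plan the lamp move.

```bash
python3 -m crank '[[1,0,0.3,0.3,0],[1,0,0.6,0.6,0],[1,0,0.9,0.9,0],[1,0,0.9,0.9,0]]' | head -2
python3 - <<'E'
from bd import *; from g import *
o,R=frame();ch=o+R@np.array([-.002,.054,.01]);print('chip model',ch,'side px',plane(S,(278.6,276),ch[2]),proj(S,ch))
k=blob(T,(0,0,0),(180,255,60),(285,235,310,275));print('chipT',cv2.minAreaRect(k),'model px',proj(T,ch))
kn=plane(S,(167.5,160.8),.255);print('knob side',kn)
L=np.array([.698,.281])
for c in(ch[:2],):
    a,f=ik(L,c);print(a,f,a+f,fk(L,a,f))
s=status.state();print(s['joints'],s['position'])
E
```

```text
time_s: 11.83
position: [0.5376, 0.1203, 0.3344]
chip model [0.5363 0.0426 0.0837] side px [0.5341 0.0441 0.0837] [279.8162 275.9127]
chipT ((297.0, 246.0), (22.0, 24.0), 90.0) model px [304.0943 267.8018]
knob side [0.4642 0.3553 0.255 ]
-3.094020848103488 1.85436908769608 -1.2396517604074078 (array([0.4583, 0.2696]), array([0.5363, 0.0426]), array([ 0.5604, -0.0274]))
[-0.1539  0.4956 -0.2243  1.6892  0.1288  0.9725  1.3619] [0.5361 0.1141 0.3306]
```

```bash
python3 -m crank '[[1,-0.15,0.5,0,-0.08],[1,-0.32,1,0,-0.16],[1,-0.32,1,0,-0.24]]' >/dev/null
python3 -m crank '[[1,-0.15,0.5,0,-0.08],[1,-0.32,1,0,-0.16],[1,-0.32,1,0,-0.23]]' >/dev/null
python3 -m crank '[[1,-0.15,0.5,0,0],[1,-0.32,1,0,0],[1,-0.32,1,0,0],[1,-0.32,1,0,0],[1,-0.32,1,0,0]]'
python3 - <<'E'
from h import *
T,S=cam('top'),cam('side')
s=status.state();p=s['position'];print(p,s['eef_rot'],s['joints'][6])
cv2.imwrite('pics/f.png',np.hstack([cv2.resize(T['im'][200:340,60:220],(400,350)),cv2.resize(S['im'][90:220,120:260],(377,350))]))
for h in(0,-.019):print(proj(T,p+[0,0,h]),proj(S,p+[0,0,h]))
E
```

```text
time_s: 12.85
position: [0.46, 0.3516, 0.3294]
eef_rot: [-0.765, -3.046, 0.008]
ft_force: [-0.2, -0.4, -0.2]
grip_width: 0.999
gripper_force: 0.0
[0.46072146 0.35119703 0.33032051] [ 0.76815124  3.046186   -0.00515464] 0.3261815289472712
[107.23781781 307.24386457] [160.8543488 131.0638444]
[112.34472849 306.87043495] [162.44891992 139.13526938]
```

View pics/f.png

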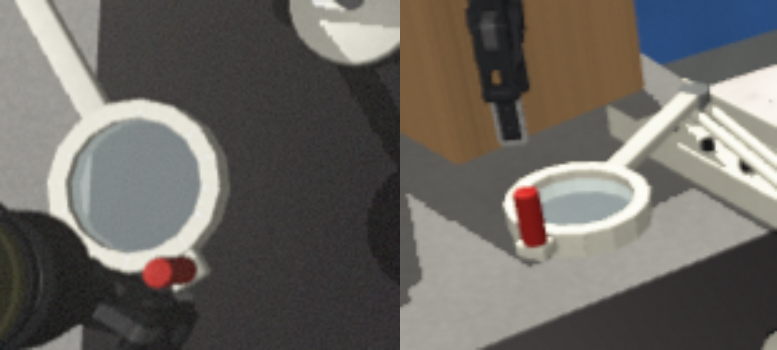

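The open jaw is above the knob. In the side view the pad is at about (162,136), directly over the knob top at (167.5,161). The top view agrees to within about 5 mm. Descending and gripping.

```bash
python3 -m crank '[[1,-0.04,0.04,-0.3,0],[1,-0.04,0.04,-0.6,0],[1,-0.04,0.04,-0.9,0],[1,-0.04,0.04,-0.9,0]]' 30
python3 -m crank '[[1,0,0,-0.1,0],[1,0,0,-0.19,0],[1,0,0,-0.19,0]]'
python3 -m crank '[[-0.2,0,0,0,0],[-0.4,0,0,0,0],[-0.6,0,0,0,0],[-0.8,0,0,0,0],[-0.8,0,0,0,0],[-0.8,0,0,0,0],[-0.8,0,0,0,0],[-0.8,0,0,0,0],[-0.8,0,0,0,0]]'
```

```text
time_s: 13.28
position: [0.455, 0.3533, 0.255]
eef_rot: [-0.765, -3.042, 0.014]
ft_force: [-1.4, -0.6, -1.1]
grip_width: 1.003
gripper_force: 0.0
time_s: 13.53
position: [0.4567, 0.3568, 0.2439]
eef_rot: [-0.763, -3.047, 0.001]
ft_force: [-0.4, -0.4, 0.7]
grip_width: 1.0
gripper_force: 0.0
time_s: 14.28
position: [0.4564, 0.3576, 0.2446]
eef_rot: [0.762, 3.048, 0.001]
ft_force: [-0.7, -0.5, 5.0]
grip_width: 0.251
gripper_force: 30.4
```

```bash
python3 - <<'E'
from g import *
L=np.array([.698,.281]);A=np.array([.4565,.357]);B=np.array([.5604,-.0274])
for i in range(6):
    k=A+(B-A)*i/5;d=k-L;r=np.hypot(*d)
    f=np.arccos((r*r-.24**2-.314**2)/(2*.24*.314));b=np.arctan2(d[1],d[0])+np.arcsin(.24*np.sin(f)/r) if 1 else 0
    # elbow from knob
    al=np.arccos((r*r+.314**2-.24**2)/(2*r*.314));b=np.arctan2(d[1],d[0])%(2*np.pi)+al
    e=k-.314*np.array([np.cos(b),np.sin(b)]);print(k,round(f,3),round(b,3),e)
E
```

```text
[0.4565 0.357 ] 2.228 3.685 [0.72521021 0.51945252]
[0.47728 0.28012] 2.365 4.012 [0.679553   0.52029001]
[0.49806 0.20324] 2.391 4.381 [0.60019242 0.50016587]
[0.51884 0.12636] 2.298 4.713 [0.51854406 0.44035986]
[0.53962 0.04948] 2.111 4.936 [0.46990243 0.35564247]
[ 0.5604 -0.0274] 1.854 5.044 [0.45827433 0.26952819]
```

```bash
python3 -m crank '[[-0.8,0.03,-0.1,0,0.02],[-0.8,0.07,-0.25,0,0.06],[-0.8,0.12,-0.45,0,0.1],[-0.8,0.19,-0.7,0,0.16],[-0.8,0.26,-0.96,0,0.218],[-0.8,0.26,-0.96,0,0.218]]'
python3 -m crank '[[-0.8,0.05,-0.2,0,0.05],[-0.8,0.11,-0.4,0,0.1],[-0.8,0.16,-0.6,0,0.15],[-0.8,0.21,-0.8,0,0.2],[-0.8,0.26,-0.96,0,0.246]]'
```

```text
time_s: 14.78
position: [0.4797, 0.2761, 0.2446]
eef_rot: [0.259, 3.128, -0.003]
ft_force: [-0.2, -1.6, 3.6]
grip_width: 0.243
gripper_force: 30.6
time_s: 15.2
position: [0.4997, 0.2052, 0.2447]
eef_rot: [-0.325, 3.121, 0.005]
ft_force: [3.3, 2.6, -0.1]
grip_width: 0.247
gripper_force: 30.1
```

```bash
python3 -m crank '[[-0.8,0.05,-0.2,0,0.05],[-0.8,0.11,-0.4,0,0.1],[-0.8,0.16,-0.6,0,0.15],[-0.8,0.21,-0.8,0,0.19],[-0.8,0.26,-0.96,0,0.221]]'
python3 -m crank '[[-0.8,0.05,-0.2,0,0.03],[-0.8,0.11,-0.4,0,0.06],[-0.8,0.16,-0.6,0,0.09],[-0.8,0.21,-0.8,0,0.12],[-0.8,0.26,-0.96,0,0.149]]'
python3 -m crank '[[-0.8,0.05,-0.2,0,0.02],[-0.8,0.11,-0.4,0,0.04],[-0.8,0.16,-0.6,0,0.05],[-0.8,0.21,-0.8,0,0.06],[-0.8,0.25,-0.92,0,0.072],[-0.8,0.26,-0.96,0,0.072],[-0.8,0.26,-0.96,0,0.072],[-0.8,0.26,-0.96,0,0.072]]'
python3 - <<'E'
from h import *
T,S=cam('top'),cam('side')
s=status.state();print(s['position'],s['joints'][6])
cv2.imwrite('pics/g.png',np.hstack([cv2.resize(T['im'][150:330,190:390],(400,360)),cv2.resize(S['im'][150:350,200:400],(360,360))]))
E
```

```text
time_s: 15.62
position: [0.5207, 0.1288, 0.2447]
eef_rot: [-0.834, 3.024, 0.005]
ft_force: [3.2, 3.4, -0.4]
grip_width: 0.243
gripper_force: 30.2
time_s: 16.03
position: [0.541, 0.0526, 0.2447]
eef_rot: [-1.167, 2.912, 0.005]
ft_force: [1.2, 3.8, 1.0]
grip_width: 0.243
gripper_force: 30.3
time_s: 16.7
position: [0.5612, -0.0262, 0.2446]
eef_rot: [-1.32, 2.849, -0.001]
ft_force: [2.0, -0.6, 3.4]
grip_width: 0.252
gripper_force: 30.6
[ 0.56096558 -0.02608814  0.2445775 ] 2.0259584404777247
```

View pics/g.png

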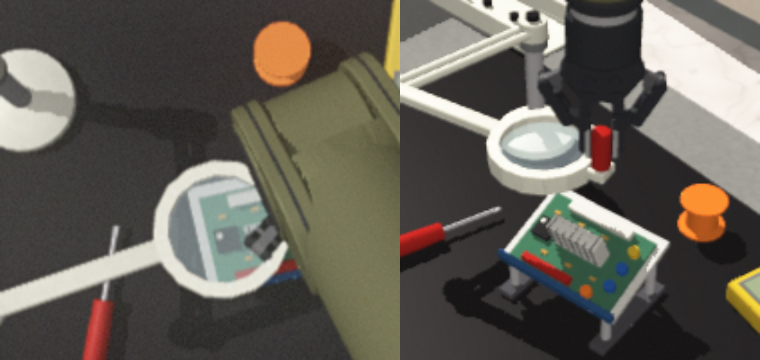

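The lens now stands over the chip end of the board; in the top crop the chip shows through the glass at about (228,235), near the lens centre at (220,230). I'll let go, rise clear and measure.

```bash
python3 -m crank '[[-0.2,0,0,0,0],[0.2,0,0,0,0],[0.4,0,0,0,0],[0.4,0,0,0,0],[0.4,0,0,0,0]]'
python3 -m crank '[[0.4,0,0,0.3,0],[0.4,0,0,0.6,0],[0.4,0,0,1,0],[0.4,0,0,1,0]]' >/dev/null
python3 -m crank '[[0.4,0,-0.5,0.3,0],[0.4,0,-1,0.3,0]]' >/dev/null
python3 -m crank '[[0.4,0,-0.5,0,0],[0.4,0,-1,0,0]]' >/dev/null
python3 -m crank '[[0.4,0,-0.5,0,0],[0.4,0,-1,0,0],[0.4,0,-1,0,0],[0.4,0,-1,0,0]]'
python3 - <<'E'
from bd import *; from g import *
o,R=frame();ch=o+R@np.array([-.002,.054,.01])
for n,c,bx,kb in(('T',T,(260,215,345,305),(300,240,350,300)),('S',S,(240,200,315,265),(285,190,330,250))):
    k=blob(c,(0,0,175),(180,45,255),bx);print(n,'rim',cv2.boundingRect(k),cv2.minEnclosingCircle(k))
    k=blob(c,(0,120,60),(8,255,255),kb);print('knob',cv2.boundingRect(k),cv2.minAreaRect(k)[0])
print('chip px',proj(T,ch))
report(S,(245,240,355,340),None,'S')
cv2.imwrite('pics/i.png',np.hstack([cv2.resize(T['im'][190:320,230:380],(450,390)),cv2.resize(S['im'][190:340,235:365],(338,390))]))
E
```

```text
time_s: 17.22
position: [0.5598, -0.0264, 0.2438]
eef_rot: [1.323, -2.848, -0.001]
ft_force: [0.7, 0.3, -0.4]
grip_width: 0.699
gripper_force: 0.0
time_s: 18.22
position: [0.5592, -0.2674, 0.347]
eef_rot: [1.313, -2.852, -0.0]
ft_force: [0.5, 1.2, -0.7]
grip_width: 0.705
gripper_force: 0.0
T rim (260, 231, 85, 68) ((302.0, 257.0), 49.396453857421875)
knob (333, 244, 12, 12) (338.5, 249.5)
S rim (240, 209, 73, 48) ((276.0, 229.0), 40.24932098388672)
knob (306, 219, 12, 26) (311.86602783203125, 231.5455780029297)
chip px [304.0943 267.8018]
S board [316. 323.] [-0.0505 -0.0777  0.004 ]
S board [342. 286.] [ 0.0471 -0.0766  0.004 ]
S board [287. 257.] [0.0473 0.0733 0.004 ]
S board [261. 290.] [-0.0489  0.0726  0.004 ]
```

View pics/i.png

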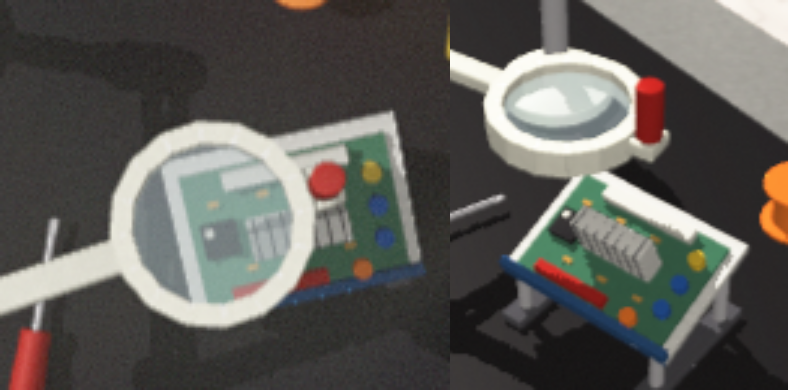

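The lens ring in the top crop is centred at about (213,224), which is image (301,264.7). The chip shows through it at about (222,240), image (304,270). In the side view the rim's top face is at about (277.7,227.7) and the chip at (280,276.5).

```bash
python3 - <<'E'
from h import *
T,S=cam('top'),cam('side')
a=[plane(T,(301,264.7),.21),plane(S,(277.7,227.7),.21)];b=[plane(T,(304,270),.0837),plane(S,(280,276.5),.0837)]
for x,y in zip(a,b):print(x,y,(y-x)[:2],np.linalg.norm((y-x)[:2]))
print(tri(T,(301,264.7),S,(277.7,227.7)),tri(T,(304,270),S,(280,276.5)))
print('knob',plane(T,(338.5,249.5),.255))
E
```

```text
[0.53563313 0.04539332 0.21      ] [0.53160969 0.04281545 0.0837    ] [-0.00402344 -0.00257787] 0.004778440293387752
[0.54036029 0.04972139 0.21      ] [0.53548087 0.04090598 0.0837    ] [-0.00487942 -0.0088154 ] 0.010075717560275354
(array([0.53592148, 0.04483959, 0.21499646]), np.float64(0.0014044066117041662)) (array([0.53333215, 0.04158073, 0.0842869 ]), np.float64(0.004265507502578327))
knob [ 0.56009731 -0.02270073  0.255     ]
```

Both views put the lens 5–10 mm from the chip, against a tolerance of 20 mm, and the board hasn't moved. Handing in.

```bash
python3 -c "
from cell import manip; print(manip.finish_job())"
```

```text
the job is handed in; nothing more can be done
None
```

I handed the job in, though no verdict came back: the board lies flat on the rest against the lip with its chip end towards the lamp, the lens stands about 5–10 mm off centre above the chip (20 mm allowed), and the gripper is clear of everything.

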